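Zero the telescoping gauge arm and hold it at the 80 mm mark

TASK

The dial gauge's telescoping arm beside the cylinder head is locked part way out: take its carriage between the fingers so that the red release button is squeezed in, and run the arm back until you feel it seat on its zero stop, to check the zero. Then, with the button kept squeezed, draw the arm out to the red 80 mm mark on its scale, which brings the gauge over the exhaust valve, and finish still holding it there, button in, so that the clamp screw can be done up. Leave the two valves, the tin and the spanner as they are.

Things in the scene. Friction and masses are not known exactly. Their poses are not given: they have to be found in the camera images.
- gauge: Gauge stand, fixed; placed and turned anew each time with all on it. Plate 460 x 180 x 20 mm, column (diameter 28, top 208 above bench), cross block. Origin on the bench below the block's front face, the zero stop; x level along the arm, the way it extends; z up. Plate x -115 to 345; column at x -45; block x -68 to 0, y -20 to 20, z 157 to 203; knob to y 50 at x -45.
- mark (a point): Red line at 80 mm on the white scale of the fixed beam (18 wide, 14 high, on top and +y side; lines every 10 mm, longer at 50 and 100). 80 mm along the gauge's x from the zero stop, on top of the beam, 187 mm above the bench. Hidden inside the carriage or tube until the carriage's rear edge, the index, is drawn out to it; it then shows at that edge.
- slide (a joint): How far the arm is drawn out along the gauge's x, in m, as the scale reads: 0 with the carriage's rear face on the zero stop, 0.080 with its rear edge at the red line, 0.105 fully out. Starts at 0.015 to 0.040, locked. With the release in it slides with 1 to 3 N and stays where left; with it out a pawl catches in a rack of 5 mm pitch (it may shift by up to 4 mm until it catches, then withstands 20 N).
- release (a joint): How far the red button is pressed in, in m: 0 to 0.002 out (pawl in the rack or on a tooth, locked), 0.0045 fully in; the arm is free from 0.0025 and the button counts as squeezed above 0.003. Springs out when let go. Takes 5 N to start and 7 N fully in, so an ordinary grip of 15 to 30 N across the carriage presses it home.
- carriage: Dark steel block at the arm's rear end, 60 x 34 x 34 mm (x y z), axes as the gauge's, moves with the arm. Origin: middle of its rear face (the index edge), 180 mm above the bench; the block runs to x = 60. Red button, diameter 20, on its +y side at x = 36: face at y = 24.5 out, 20 pressed in. Opposite, a ribbed black thumb rest, 24 x 26 mm, face at y = -20.
- grip (a point): Point on the carriage midway between thumb rest and pressed button (x = 36 mm in the carriage's frame, 180 mm above the bench). Grip here from above, the fingers closing along the carriage's y: 44.5 mm wide with the button out, 40 mm with it in. Free space beside and above it and for 60 mm below.
- dial (a point): Centre of the dial gauge at the arm's front end: diameter 56, 20 thick, axis level along y; 187 mm ahead of the carriage's rear face, 180 mm above the bench; its probe reaches 59 mm below. Between carriage and dial runs the grey tube, 26 wide and 24 high, with the brass clamp screw on top (96 mm ahead of the rear face, its top 26 mm above the axis).
- head (a point): Centre of the deck of the black finned cylinder head with aluminium deck, 170 x 146 x 95 mm, fixed on the plate; 115 mm above the bench and 247 mm along the gauge's x. The exhaust valve is the smaller of the two in its chamber, 20 mm farther along x.
- valve_in: Bystander: bright steel engine valve standing on its head, stem up; head diameter 42, height 108 mm; origin under the head's centre. Easily knocked over.
- valve_ex: Bystander: brownish engine valve standing on its head, stem up; head diameter 36, height 108 mm; origin under the head's centre. Easily knocked over.
- tin: Bystander: flat green tin of grinding paste with brass lid, diameter 70, height 36 mm; origin under its centre.
- spanner: Bystander: steel spanner lying flat, 160 mm long along its x; origin at the underside near its middle.

How it is judged (in metres and radians):
On the way, in this order (a step that is already met when the one before it is completed fails the run):
1. the release is squeezed and the arm sits on its zero stop (within 1.5 mm) (value of joint release above 0.003 m and contact force between the fingers and carriage above 2 N and value of joint slide below 0.0015 m), for 0.2 s.
2. the arm is drawn out to the 80 mm mark, release still squeezed (value of joint release above 0.003 m and contact force between the fingers and carriage above 2 N and value of joint slide between 0.0775 and 0.0825 m), for 0.2 s.
At the end, for the whole second after the job is handed in: The arm stands still at 80 mm on its scale, within 2.5 mm; the fingers still hold the carriage (more than 2 N) with the release button in (over 3 mm); the valves stand upright and no bystander has moved more than 20 mm (all of step 2 and velocity of joint slide between -0.01 and 0.01 m/s and angle between each of valve_in, valve_ex's own z axis and vertical below 0.2 rad and distance of each of valve_in, valve_ex, tin, spanner from where it was at the start of the episode below 0.02 m); the arm keeps its last pose, push and grip.
It fails at once if a valve, the tin or the spanner is shifted more than 20 mm (distance of any of valve_in, valve_ex, tin, spanner from where it was at the start of the episode above 0.02 m).
It fails at once if a valve is tipped over (angle between any of valve_in, valve_ex's own z axis and vertical above 0.5 rad).
It fails at once if the release is let go between the zero stop and the mark (value of joint slide above 0.045 m and value of joint release below 0.0023 m).
It also fails if it takes over 35 s, if anything falls off the work surface, if the arm or the gripper's body presses on something with over 40 N, if the wrist force passes 120 N, or if a joint passes its speed limit or range.

ROBOT

A 7-joint arm with a two-finger parallel gripper is mounted at the origin on the work surface. World frame = base frame: x ahead of the robot, y to its left, z up, the work surface at z = 0. Lengths are in m, angles in degrees, forces in N, time in s.
With the tool pointing down it reaches from about 0.425 to 1.025 m from the base axis. Payload 3.6 kg.
Tool frame: the origin (TCP) lies on the centre line of the jaws, within the pads' length; the fingertips stand 17 mm ahead of it and the grasp point (between the pads) lies 2 mm behind it (ctrl.tcp_to_tips is the distance from the TCP to the fingertips, in m); z points along the fingers, y is the line along which they close (so a half turn about z gives the same grasp; the last joint's range is limited). The gripper opens to 85 mm and grips with 20 to 120 N. Pads are 22 mm wide; open, the fingers measure 114 mm over their backs; the gripper's body (76 mm by 85 mm) begins 54 mm behind the grasp point. The pads swing forward as they close: fully open they stand 13 mm farther back than shut.
Start: joints at [62.424, 33.873, 2.773, 92.16, -1.908, 54.013, -1.931], TCP at [0.274, -0.671, 0.248] pointing down, gripper open.
Joint ranges: [-153.93, 153.93], [-27.13, 128.08], [-72.61, 78.16], [10.71, 143.7], [-87.88, 267.88], [4.46, 118.87], [-176.78, 176.78]. Speed limits (degrees/s): [147.25, 147.25, 180, 180, 180, 180, 180].

INTERFACE

Orientations are given as a 3x3 rotation matrix whose columns are the frame's x, y, z axes.
In Python, from bench import status, optics, ctrl gives the robot as it stands.
- The arm moves only by the shell command python3 -m jog 'ROWS'. ROWS is JSON, a list of rows, each a list of 3 entries, a list of its own where there are three numbers: the opening in per cent of the stroke, from 0 (shut) to 100 (fully open), then the shift along the world's x, y, z in m, then the turn about the world's z in rad. A call has 1 to 20 rows; each row is the pose to reach, as a shift and turn from the pose commanded when the call began; what a row does not reach only later rows make up. A row lasts 1/12 s, in which the tool goes at most 41.7 mm and 7.16 degrees, less where a joint would pass 70% of its speed; a pose out of reach is approached as far as the arm can. A call with a gripper value outside its range is refused whole. The fingers move at their own pace and stop on an object; the grip force is fixed at half the most. Time passes only in rows, so rows that repeat a pose let the fingers close. It gives the time, the measured TCP pose, the force, the opening and the grip force at its end, in the units of the state.
- status.get_obs(): the state, without advancing time (a new reading comes with each control period).
- optics.read_camera(name): name is "scene" or "top" or "wrist"; returns a dict with "img" (420x560x3 uint8, red, green, blue), "z_map" (420x560 float32, m along the optical axis (not along the pixel's ray), 0 where there is no reading), "fx", "fy", "cx", "cy" (pixels), "world_to_cam" (4x4, takes a point from world to camera coordinates); the wrist camera has in their place "hand_eye" (4x4, takes a point from camera to tool coordinates, whose origin is the TCP and whose axes are the flange's). Camera axes: x right, y down, z forward; pixel columns grow to the right and rows downward; lengths in m; the calibration is good to about 2 mm. A picture is of the moment at which its call begins: read the wrist's pose just before it.
- ctrl.hand_in(): hands the job in; it is judged then, once.
The state is a dict: "clock": time; "qpos": joint angles; "qvel": joint speeds; "joint_torque": joint torques, N m; "ee_pos": TCP position; "tool_rot": TCP orientation; "ft_force": force on the tool from outside, world axes, zero at the start; "wrist_torque": the same for the moment, N m; "opening": finger opening in m; "gripper_force": force on a finger pad.
Only numpy, scipy, OpenCV 4.12 (cv2) and the standard library are available. Lean on these libraries where they do the work, as an engineer would, in place of code of your own. Each camera call takes 0.05 s, during which the arm holds its last target. There are 200 camera calls.

## Working session

There is one attempt and no reset: what is moved stays moved. The work goes in short steps, Python scripts to look and compute and a shell command to move; the robot and the scene stay as the last step left them, time stands still between calls to the robot, and variables do not carry over. Pictures are saved under pics/ and viewed, at most 10 in all, crops included, and the job is handed in when it is done.

```bash
mkdir -p pics; ls; python3 - <<'E'
from bench import status, optics, ctrl
import cv2, numpy as np
s=status.get_obs(); print(s)
ims=[]
for n in("scene","top"):
    d=optics.read_camera(n); np.savez(f"{n}.npz",**d)
    cv2.imwrite(f"pics/{n}.png",d["img"][...,::-1]); print(n,d["fx"],d["cx"],d["cy"],d["world_to_cam"].round(3).tolist())
E
```

```text
pics
{'clock': 0.0, 'qpos': array([62.4234564 , 33.92703003,  2.76670947, 92.2372219 , -1.90671725,
       54.01222565, -1.93038299]), 'qvel': array([ 0.06040129, -0.04096108, -0.00543239,  0.02739075,  0.00477389,
        0.08843873, -0.11530483]), 'joint_torque': array([ 2.14456600e-04, -5.48700821e+01,  1.54637732e+00, -1.98128057e+01,
        9.25183995e-03,  8.73091078e-03, -7.59677121e-07]), 'ee_pos': array([ 0.27386982, -0.67042117,  0.24711889]), 'tool_rot': array([[ 9.25700711e-01,  3.78255491e-01, -9.88923549e-04],
       [ 3.78256758e-01, -9.25698451e-01,  2.04992112e-03],
       [-1.40051080e-04, -2.27168045e-03, -9.99997410e-01]]), 'ft_force': array([-0.13283727, -0.01958287, -0.41211159]), 'wrist_torque': array([ 0.01364457, -0.02708502, -0.03039887]), 'gripper_force': 0.0, 'opening': 0.08540502795185052}
scene 481.435489907217 271.653554625199 211.0325093133583 [[-0.28, 0.96, 0.019, 0.116], [0.744, 0.229, -0.628, -0.354], [-0.607, -0.162, -0.778, 1.37], [0.0, 0.0, 0.0, 1.0]]
top 536.1922418190184 277.7503825811434 213.7239749150967 [[0.01, -1.0, -0.011, 0.035], [-0.989, -0.008, -0.151, 0.581], [0.151, 0.012, -0.989, 0.896], [0.0, 0.0, 0.0, 1.0]]
```

View pics/scene.png

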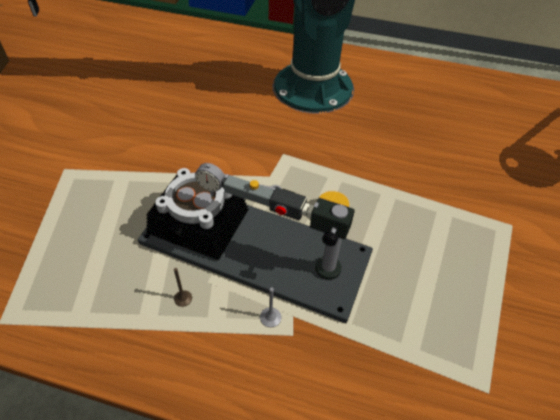

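View pics/top.png

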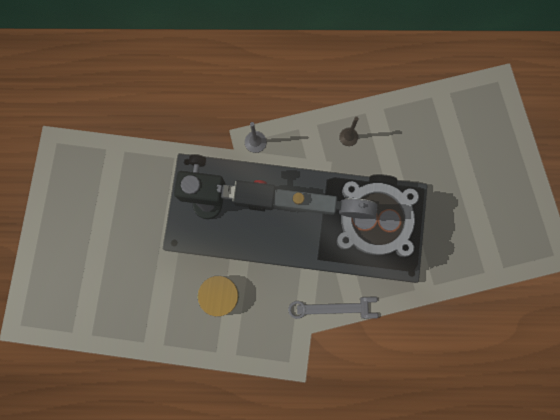

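The scene view shows the gauge arm running left from the block at (332,218) to the dial at (208,177), with the red button at (281,210). In the top view the column top is near (190,185), the carriage near (254,193), the brass screw at (298,198) and the dial at (360,209). The valves stand on the far side, and the tin and spanner on the near side.

```bash
cat > h.py <<'E'
import numpy as np, cv2
def ray(d,u,v,z):
    M=d["world_to_cam"]; R,t=M[:3,:3],M[:3,3]
    o=-R.T@t; r=R.T@np.array([(u-d["cx"])/d["fx"],(v-d["cy"])/d["fy"],1]); return o+r*(z-o[2])/r[2]
def blobs(img,lo,hi,box,amin=6):
    h=cv2.cvtColor(img,cv2.COLOR_RGB2HSV); m=cv2.inRange(h,lo,hi)
    k=np.zeros_like(m); x0,y0,x1,y1=box; k[y0:y1,x0:x1]=m[y0:y1,x0:x1]
    n,_,st,c=cv2.connectedComponentsWithStats(k)
    return [(st[i,4],c[i].round(1).tolist()) for i in range(1,n) if st[i,4]>=amin]
E
python3 - <<'E'
from h import *
t=dict(np.load("top.npz")); s=dict(np.load("scene.npz"))
for n,d,b in(("top",t,(180,170,350,215)),("scene",s,(230,170,320,225))):
    print(n,"brass",[(a,c,ray(d,*c,.206).round(4)) for a,c in blobs(d["img"],(15,110,60),(32,255,255),b)])
    print(n,"red",[(a,c,ray(d,*c,.180).round(4)) for a,c in blobs(d["img"],(0,130,50),(7,255,255),b)+blobs(d["img"],(172,130,50),(180,255,255),b)])
a=cv2.resize(t["img"][160:230,165:395],None,fx=3.4,fy=3.4,interpolation=cv2.INTER_CUBIC)
b=cv2.resize(s["img"][150:230,190:370],None,fx=3.4,fy=3.4,interpolation=cv2.INTER_CUBIC)
a=np.clip(a*1.6,0,255).astype(np.uint8); 
o=np.zeros((a.shape[0]+b.shape[0],max(a.shape[1],b.shape[1]),3),np.uint8); o[:a.shape[0],:a.shape[1]]=a;o[a.shape[0]:,:b.shape[1]]=b
cv2.imwrite("pics/crop.png",o[...,::-1])
E
```

```text
top brass [(np.int32(87), [298.0, 197.8], array([0.5793, 0.0087, 0.206 ]))]
top red [(np.int32(14), [259.2, 181.1], array([0.6092, 0.0667, 0.18  ]))]
scene brass [(np.int32(76), [253.8, 184.2], array([0.5821, 0.0115, 0.206 ]))]
scene red [(np.int32(79), [280.4, 209.9], array([0.6042, 0.0676, 0.18  ]))]
```

View pics/crop.png

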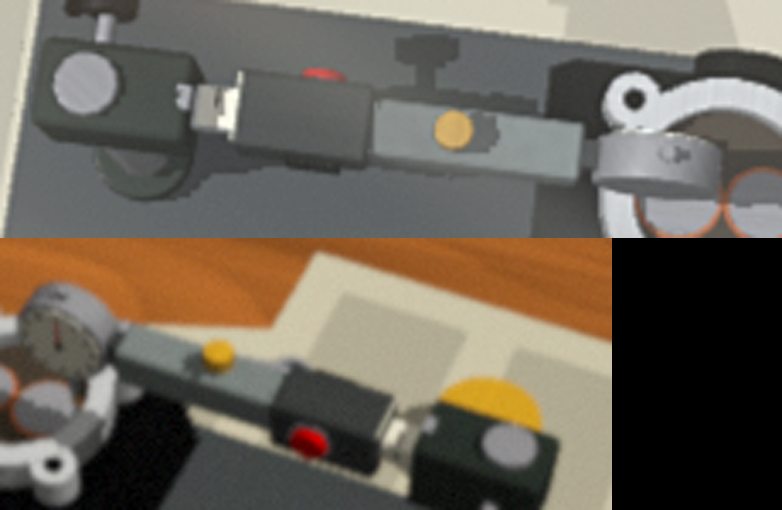

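```bash
python3 - <<'E'
from h import *
t=dict(np.load("top.npz")); s=dict(np.load("scene.npz"))
c=[ray(t,190,184.4,.208),ray(s,340,210.9,.208)]; b=[ray(t,298,197.8,.206),ray(s,253.8,184.2,.206)]
for C,B in zip(c,b):
    d=(B-C)[:2]; print(C.round(4),"dist",np.hypot(*d),"slide",np.hypot(*d)-.141,"ang",np.degrees(np.arctan2(d[1],d[0])))
C=sum(c)/2;B=sum(b)/2; d=(B-C)[:2]; L=np.hypot(*d); x=d/L; y=np.array([-x[1],x[0]])
print("x",x,"slide",L-.141,"ang",np.degrees(np.arctan2(x[1],x[0]))); O=B[:2]-.060*x; print("grip",O,"button face",O+.0245*y,"zero",C[:2]+.045*x)
f=lambda u,v:ray(t,165+u/3.4,160+v/3.4,.197)
for p in[(240,70),(232,138),(372,85),(362,163)]:
    q=f(*p)[:2]-O; print("corner in grip frame",q@x,q@y)
# head of tool yaw: needed tool y along gauge y
for k in(1,-1): print("yaw turn", np.degrees(np.arctan2((k*y)[1],(k*y)[0])-np.arctan2(-.9257,.3783)))
for n,u,v,z in(("valve_in",256,142,0.005),("valve_ex",349,137,.005),("tin",218,296,.036)): print(n,ray(t,u,v,z).round(3))
E
```

```text
[0.5975 0.1663 0.208 ] dist 0.15871777328135508 slide 0.017717773281355098 ang -96.60348758579966
[0.5987 0.1703 0.208 ] dist 0.15961590705287612 slide 0.018615907052876135 ang -95.96307161700406
x [-0.10942857 -0.99399466] slide 0.018164354533804744 ang -96.28237617013895
grip [0.58724981 0.06973589] button face [0.61160268 0.06705489] zero [0.59317694 0.12357497]
corner in grip frame -0.03303992549546286 0.01530334727606315
corner in grip frame -0.03254243653631626 -0.014908528868917926
corner in grip frame 0.024845974220972195 0.015418607075880076
corner in grip frame 0.02468683537521259 -0.01917870502752453
yaw turn 61.48957077266743
yaw turn 241.48957077266743
valve_in [0.721 0.082 0.005]
valve_ex [ 0.732 -0.091  0.005]
tin [0.437 0.142 0.036]
```

```bash
python3 -m jog '[[100,[0.004,0.010,0.01],0.02],[100,[0.015,0.035,0.025],0.06],[100,[0.030,0.070,0.04],0.11],[100,[0.045,0.105,0.052],0.16],[100,[0.060,0.142,0.052],0.21],[100,[0.075,0.178,0.052],0.26],[100,[0.090,0.213,0.052],0.31],[100,[0.105,0.249,0.052],0.36],[100,[0.120,0.284,0.052],0.41],[100,[0.135,0.320,0.052],0.46],[100,[0.150,0.355,0.052],0.51],[100,[0.165,0.391,0.052],0.57],[100,[0.180,0.426,0.052],0.62],[100,[0.195,0.462,0.052],0.67],[100,[0.210,0.497,0.052],0.72],[100,[0.225,0.533,0.052],0.77],[100,[0.240,0.568,0.052],0.82],[100,[0.255,0.604,0.052],0.87],[100,[0.270,0.639,0.052],0.93],[100,[0.285,0.675,0.052],0.98]]'
python3 -m jog '[[100,[0.012,0.028,0],0.04],[100,[0.022,0.052,0],0.07],[100,[0.028,0.065,0],0.09],[100,[0.028,0.066,0],0.093],[100,[0.028,0.066,0],0.093],[100,[0.028,0.066,0],0.093]]'
python3 - <<'E'
from bench import status, optics
import numpy as np, cv2
s=status.get_obs(); d=optics.read_camera("wrist")
np.savez("w1.npz",**d,p=s["ee_pos"],R=s["tool_rot"]); cv2.imwrite("pics/w1.png",d["img"][...,::-1])
print(s["ee_pos"],s["tool_rot"].round(3).tolist(),s["qpos"].round(1),d["hand_eye"].round(3).tolist(),s["ft_force"])
E
```

```text
clock: 1.77
ee_pos: [0.5589, 0.006, 0.301]
tool_rot: [[0.198, 0.98, 0.0], [0.98, -0.198, -0.001], [-0.001, 0.001, -1.0]]
ft_force: [0.6, 0.6, -0.9]
opening: 0.0853
gripper_force: 0.0
clock: 2.27
ee_pos: [0.5864, 0.0677, 0.3001]
tool_rot: [[0.112, 0.994, -0.001], [0.994, -0.112, -0.002], [-0.002, -0.001, -1.0]]
ft_force: [-0.8, 0.2, -0.6]
opening: 0.0855
gripper_force: 0.0
[0.58637691 0.06765503 0.30013405] [[0.112, 0.994, -0.001], [0.994, -0.112, -0.002], [-0.002, -0.001, -1.0]] [  6.4  22.4 -23.3 106.2  10.9  53.7 -28.3] [[-0.001, -0.958, -0.288, 0.074], [1.0, -0.0, -0.003, -0.001], [0.003, -0.288, 0.958, -0.126], [0.0, 0.0, 0.0, 1.0]] [-0.78312787  0.23360576 -0.6320037 ]
```

View pics/w1.png

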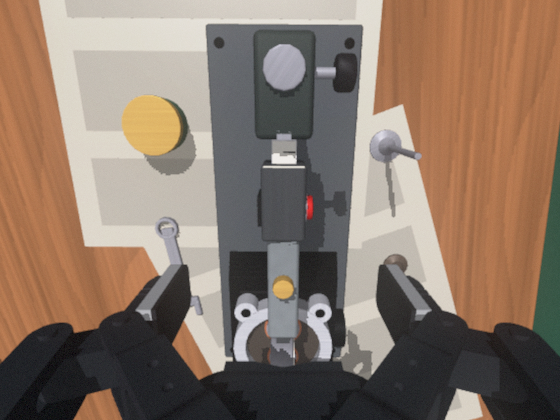

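The wrist view shows the column top at (285,68), the carriage top spanning columns 263–305 and rows 165–240, the red button at (310,208) and the screw at (283,288). The fingers straddle the arm line evenly.

```bash
cat >> h.py <<'E'
def wr(d):
    T=np.eye(4); T[:3,:3]=d["R"]; T[:3,3]=d["p"]; d["world_to_cam"]=np.linalg.inv(T@d["hand_eye"]); return d
E
python3 - <<'E'
from h import *
d=wr(dict(np.load("w1.npz")))
print(blobs(d["img"],(15,110,60),(32,255,255),(255,270,310,305)))
h=cv2.cvtColor(d["img"],cv2.COLOR_RGB2GRAY)
S=blobs(d["img"],(15,110,60),(32,255,255),(255,270,310,305))[-1][1]
C=ray(d,284.5,67.5,.208); B=ray(d,*S,.206); v=(B-C)[:2]; L=np.hypot(*v); x=v/L; y=np.array([-x[1],x[0]]); O=B[:2]-.06*x
print("slide",L-.141,"ang",np.degrees(np.arctan2(x[1],x[0])),"grip",O, "zero",C[:2]+.045*x)
for p in[(263,167),(306,167),(263,240),(305,240)]:
    q=ray(d,*p,.197)[:2]-O; print((q@x).round(4),(q@y).round(4))
q=ray(d,310,208,.18)[:2]-O; print("button",q@x,q@y)
for p in [(256,137),(314,137)]: q=ray(d,*p,.203)[:2]-O; print("blockfront",q@x,q@y)
r=d["p"][:2]-O; print("tcp",r@x,r@y, "tool y ang",np.degrees(np.arctan2(d["R"][1,1],d["R"][0,1])),"gauge y",np.degrees(np.arctan2(y[1],y[0])))
E
```

```text
[(np.int32(378), [282.8, 286.9])]
slide 0.016527815272052993 ang -96.90725839813264 grip [0.5853384  0.07195977] zero [0.59165553 0.12410635]
-0.0325 -0.015
-0.0328 0.0161
0.0244 -0.0157
0.0241 0.0169
button 0.003205052790679842 0.021470981261998607
blockfront -0.05413737422351617 -0.019199070350686673
blockfront -0.05442962325505464 0.02060757036596987
tcp 0.0041486046729524795 0.0015486716714421182 tool y ang -6.433673468953785 gauge y -6.907258398132629
```

```bash
python3 -m jog '[[100,[0,0.003,-0.02],-0.005],[100,[0,0.0035,-0.05],-0.005],[100,[0,0.0035,-0.08],-0.005],[100,[0,0.0035,-0.105],-0.005],[100,[0,0.0035,-0.118],-0.005],[100,[0,0.0035,-0.122],-0.005],[100,[0,0.0035,-0.122],-0.005],[100,[0,0.0035,-0.122],-0.005],[100,[0,0.0035,-0.122],-0.005]]'
python3 -m jog '[[0,[0,0,0],0],[0,[0,0,0],0],[0,[0,0,0],0],[0,[0,0,0],0],[0,[0,0,0],0],[0,[0,0,0],0],[0,[0,0,0],0],[0,[0,0,0],0],[0,[0,0,0],0],[0,[0,0,0],0],[0,[0,0,0],0],[0,[0,0,0],0]]'
```

```text
clock: 3.07
ee_pos: [0.5881, 0.0729, 0.1797]
tool_rot: [[0.116, 0.993, 0.003], [0.993, -0.116, 0.0], [0.0, 0.003, -1.0]]
ft_force: [-0.3, -0.3, 0.1]
opening: 0.0853
gripper_force: 0.0
clock: 4.07
ee_pos: [0.5864, 0.0735, 0.1794]
tool_rot: [[0.12, 0.993, -0.001], [0.993, -0.12, 0.0], [0.0, -0.001, -1.0]]
ft_force: [-3.6, 0.4, 7.7]
opening: 0.0378
gripper_force: 60.4
```

```bash
python3 -m jog '[[0,[0.0003,0.002,0],0],[0,[0.0005,0.004,0],0],[0,[0.0007,0.006,0],0],[0,[0.0009,0.008,0],0],[0,[0.0012,0.010,0],0],[0,[0.0014,0.012,0],0],[0,[0.0014,0.012,0],0],[0,[0.0014,0.012,0],0]]'
```

```text
clock: 4.73
ee_pos: [0.5878, 0.0855, 0.1795]
tool_rot: [[0.119, 0.993, -0.001], [0.993, -0.119, 0.0], [0.0, -0.001, -1.0]]
ft_force: [-4.4, -1.1, 7.6]
opening: 0.0376
gripper_force: 60.5
```

```bash
python3 -m jog '[[0,[0.0001,0.001,0],0],[0,[0.0002,0.002,0],0],[0,[0.0003,0.003,0],0],[0,[0.0005,0.004,0],0],[0,[0.0005,0.004,0],0],[0,[0.0005,0.004,0],0]]'
```

```text
clock: 5.23
ee_pos: [0.5883, 0.0891, 0.1795]
tool_rot: [[0.12, 0.993, -0.002], [0.993, -0.12, -0.0], [-0.0, -0.002, -1.0]]
ft_force: [-3.3, -0.1, 8.2]
opening: 0.0379
gripper_force: 60.5
```

```bash
python3 -m jog '[[0,[0.0001,0.001,0],0],[0,[0.0002,0.002,0],0],[0,[0.0002,0.002,0],0],[0,[0.0002,0.002,0],0]]'
```

```text
clock: 5.57
ee_pos: [0.5885, 0.0911, 0.1795]
tool_rot: [[0.12, 0.993, -0.002], [0.993, -0.12, -0.0], [-0.0, -0.002, -1.0]]
ft_force: [-4.1, -0.2, 8.0]
opening: 0.0375
gripper_force: 60.5
```

```bash
python3 -m jog '[[0,[0.0001,0.001,0],0],[0,[0.0002,0.002,0],0],[0,[0.0002,0.002,0],0],[0,[0.0002,0.002,0],0]]'
```

```text
clock: 5.9
ee_pos: [0.5886, 0.092, 0.1794]
tool_rot: [[0.12, 0.993, -0.002], [0.993, -0.12, -0.002], [-0.002, -0.002, -1.0]]
ft_force: [-3.7, -2.6, 8.8]
opening: 0.0374
gripper_force: 60.5
```

```bash
python3 -m jog '[[0,[0.0001,0.001,0],0],[0,[0.0002,0.002,0],0],[0,[0.0002,0.002,0],0],[0,[0.0002,0.002,0],0]]'
```

```text
clock: 6.23
ee_pos: [0.5886, 0.092, 0.1794]
tool_rot: [[0.121, 0.993, -0.003], [0.993, -0.121, -0.005], [-0.005, -0.002, -1.0]]
ft_force: [-4.7, -4.8, 10.1]
opening: 0.0379
gripper_force: 60.4
```

```bash
python3 -m jog '[[0,[0.0001,0.001,0],0],[0,[0.0002,0.002,0],0],[0,[0.0002,0.002,0],0],[0,[0.0002,0.002,0],0]]'
```

```text
clock: 6.57
ee_pos: [0.5886, 0.092, 0.1794]
tool_rot: [[0.121, 0.993, -0.004], [0.993, -0.121, -0.007], [-0.008, -0.003, -1.0]]
ft_force: [-5.3, -7.4, 12.1]
opening: 0.0379
gripper_force: 60.3
```

```bash
python3 -m jog '[[0,[0,0,0],0],[0,[-0.0003,-0.0025,0],0],[0,[-0.0007,-0.0055,0],0],[0,[-0.001,-0.008,0],0],[0,[-0.0015,-0.012,0],0],[0,[-0.002,-0.017,0],0],[0,[-0.0027,-0.022,0],0],[0,[-0.0033,-0.027,0],0],[0,[-0.0039,-0.032,0],0],[0,[-0.0045,-0.037,0],0],[0,[-0.0051,-0.042,0],0],[0,[-0.0057,-0.047,0],0],[0,[-0.0063,-0.052,0],0],[0,[-0.0069,-0.057,0],0],[0,[-0.0075,-0.062,0],0],[0,[-0.0081,-0.067,0],0],[0,[-0.0086,-0.071,0],0],[0,[-0.0089,-0.074,0],0],[0,[-0.0089,-0.074,0],0],[0,[-0.0089,-0.074,0],0]]'
python3 - <<'E'
from bench import status, optics
from h import *
s=status.get_obs(); d=optics.read_camera("wrist"); d.update(p=s["ee_pos"],R=s["tool_rot"])
np.savez("w2.npz",**d)
a=cv2.resize(d["img"][0:300,190:390],None,fx=2,fy=2)
cv2.imwrite("pics/w2.png",a[...,::-1])
x=np.array([-.1195,-.9928]); print(s["ee_pos"],(s["ee_pos"][:2]-[.5886,.0920])@x)
E
```

```text
clock: 8.23
ee_pos: [0.5805, 0.0233, 0.1794]
tool_rot: [[0.12, 0.993, -0.001], [0.993, -0.12, 0.0], [0.0, -0.001, -1.0]]
ft_force: [-3.0, -0.6, 6.8]
opening: 0.0375
gripper_force: 60.3
[0.580511   0.02334726 0.17943743] 0.0691250755553424
```

View pics/w2.png

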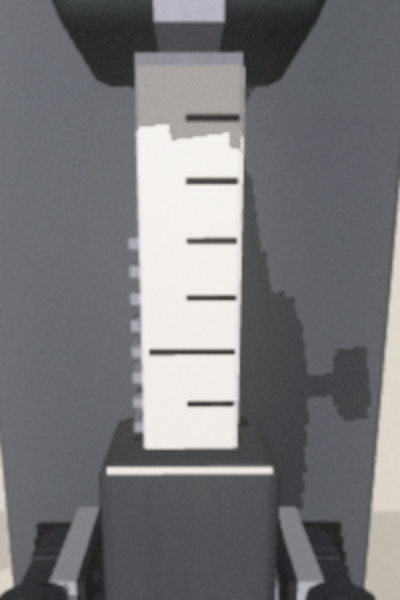

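The picture shows scale lines for 10–60 mm, with the long 50 line at row 352 and the 60 line at row 403. The index edge at row 448 reads about 69 mm, which agrees with the 69.1 mm measured from the felt zero, so 10.9 mm is left.

```bash
python3 -m jog '[[0,[-0.0004,-0.003,0],0],[0,[-0.0007,-0.006,0],0],[0,[-0.0011,-0.009,0],0],[0,[-0.0013,-0.0105,0],0],[0,[-0.0013,-0.0108,0],0],[0,[-0.0013,-0.0108,0],0],[0,[-0.0013,-0.0108,0],0],[0,[-0.0013,-0.0108,0],0],[0,[-0.0013,-0.0108,0],0]]'
python3 - <<'E'
from bench import status, optics
from h import *
s=status.get_obs(); d=optics.read_camera("wrist")
a=cv2.resize(d["img"][0:300,190:390],None,fx=2,fy=2)
cv2.imwrite("pics/w3.png",a[...,::-1])
x=np.array([-.1195,-.9928]); print((s["ee_pos"][:2]-[.5886,.0920])@x)
t=optics.read_camera("scene"); cv2.imwrite("pics/s3.png",t["img"][...,::-1])
E
```

```text
clock: 9.03
ee_pos: [0.5793, 0.0132, 0.1795]
tool_rot: [[0.119, 0.993, -0.0], [0.993, -0.119, 0.001], [0.001, -0.001, -1.0]]
ft_force: [-3.3, 1.1, 8.1]
opening: 0.038
gripper_force: 60.4
0.07935865392229169
```

View pics/w3.png

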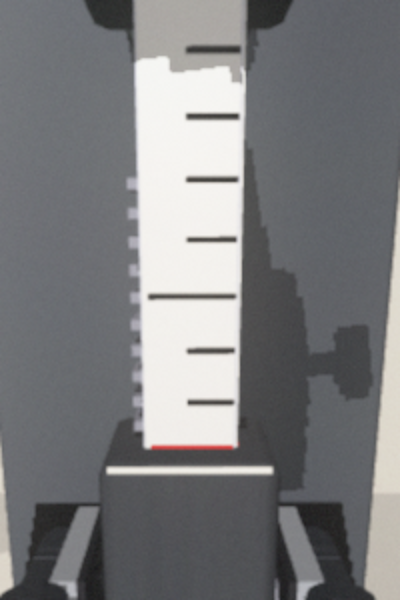

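View pics/s3.png

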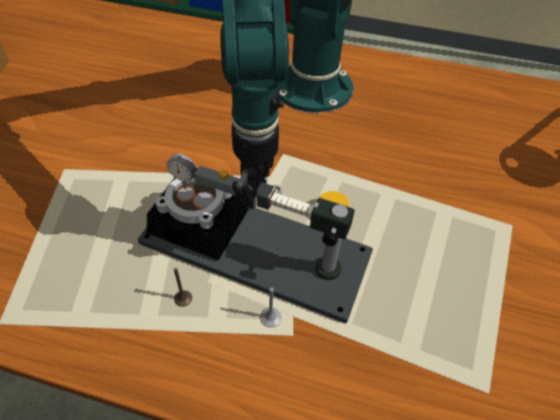

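The red 80 mm line now shows right at the index edge (row 447). In the scene view both valves stand upright at their starting pixels, (182,297) and (270,317). I'll settle it briefly and hand in.

```bash
python3 -m jog '[[0,[0,-0.0004,0],0],[0,[0,-0.0004,0],0],[0,[0,-0.0004,0],0],[0,[0,-0.0004,0],0],[0,[0,-0.0004,0],0],[0,[0,-0.0004,0],0]]'
python3 -c "
from bench import ctrl
print(ctrl.hand_in())"
```

```text
clock: 9.63
ee_pos: [0.5793, 0.0131, 0.1795]
tool_rot: [[0.119, 0.993, -0.0], [0.993, -0.119, 0.002], [0.001, -0.001, -1.0]]
ft_force: [-3.7, 2.0, 7.7]
opening: 0.0378
gripper_force: 60.4
the job is handed in; nothing more can be done
None
```

Job handed in, with no verdict returned: the arm was felt to seat on its zero stop, then drawn out to the red 80 mm mark (79.5 mm by TCP travel, red line at the index edge), and is still held there at about 60 N; the 38 mm finger opening means the button is in, and both valves were upright and unmoved in the last scene view.

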